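# Hold the recessed reset button of the ripening-room controller

### The job

The climate controller of the cheese ripening room needs a reset. Take the straight reset stylus from the tool stand (not the cheese trier beside it), pass its rod down through the eyelet bracket on the controller and into the hole beneath, and press the recessed button there all the way down. Finish still gripping the stylus and holding the button down; leave the trier in the stand and the cheese boxes where they are.

Things in the scene. Friction and masses are not known exactly. Their poses are not given: they have to be found in the camera images.
- stylus: Reset stylus, about 90 g, upright in either hole of the stand. Black handle 18 mm square (sides along its x and y), z = 4 to 60 mm; under it a steel flange, 26 mm across, 4 mm thick, resting on the stand's top; then a steel rod, 7 mm thick, round-ended, down to z = -85 mm. Origin: centre of the flange's underside; z up the handle. Lifts straight out.
- stylus_tip (a point): Lower end of the stylus's rod, 85 mm below the stylus's origin on its axis.
- trier: Cheese trier, to be left alone, in the stand's other hole: a round steel shank 12 mm thick under a 26 mm flange, and above it a T-handle, a round wooden bar 18 mm thick and 70 mm long along its x axis, centred 34 mm above the flange's underside. Origin: centre of the flange's underside, z up.
- stand: Tool stand fixed to the trolley top: a white plastic bridge, 80 mm (x) by 190 mm (y), 100 mm tall, open at front and back. Its top plate, 6 mm thick, has two 16 mm holes at y = +55 and -55 mm (x = 0). Origin: centre of its underside, z up.
- controller: Climate controller lying on its back, fixed: plastic casing 150 (x) by 200 (y) by 60 mm tall, dark display and flat keys on its upper face. Origin: centre of its underside, z up. Near one corner a dark steel bridge bracket, 36 (x) by 44 mm (y), stands on that face, its top 90 mm above the trolley: the eyelet. The reset hole is straight beneath.
- eyelet (a point): Centre of the eyelet at the bracket's upper surface: a 15 mm hole through a 4 mm steel plate, 90 mm above the trolley top, at x = -20, y = -50 mm in the controller's frame; its axis is vertical.
- reset_hole (a point): Mouth of the reset hole in the controller's upper face, 15 mm in diameter, 30 mm straight below eyelet. The button's flat top, 13 mm in diameter, lies 15 mm below this mouth (45 mm below the eyelet's upper surface) and fills most of the hole.
- reset_button (a joint): Travel of the recessed reset button, m: 0 released, 0.006 fully down. It moves straight down; its spring starts to give at about 2 N, takes about 6.3 N fully down, and pushes it back up when let go.
- box_a: Round wooden cheese box with lid, 114 mm across, 45 mm tall, loose on the trolley beyond the work; to be left alone. Origin: centre of its underside.
- box_b: Smaller round wooden cheese box with lid, 100 mm across, 55 mm tall, loose on the trolley beyond the work; to be left alone. Origin: centre of its underside.
Mind the look-alikes: they are no part of the job. Of the things like the stylus, leave any that is orange; of the rest the smaller one is meant.

How it is judged:
On the way, in this order (a step that is already met when the one before it is completed fails the run):
1. the stylus has been lifted out of the stand (height (world z) of stylus_tip above 0.1 m and contact force between the fingers and stylus above 1 N), for 0.1 s.
2. the end of its rod is down through the eyelet (horizontal distance between stylus_tip and eyelet below 0.007 m and z of stylus_tip in the frame of eyelet below -0.006 m), for 0.1 s.
3. the button is down, pressed by the stylus through the eyelet and hole (value of joint reset_button above 0.0045 m and horizontal distance between stylus_tip and reset_hole below 0.007 m), for 0.3 s.
At the end, for the whole second after the job is handed in: Fingers still hold the stylus; its tip is within 7 mm of the reset hole's axis, 16 mm or more below its mouth, at rest, pushing over 2 N and keeping the button down more than 4.5 of 6 mm; trier and both cheese boxes within 20 mm of their starts (all of step 3 and z of stylus_tip in the frame of reset_hole below -0.016 m and contact force between the fingers and stylus above 1 N and contact force between stylus and controller above 2 N and linear speed of stylus below 0.02 m/s and distance of each of trier, box_a, box_b from where it was at the start of the episode below 0.02 m); the arm keeps its last pose, push and grip.
It fails at once if the trier or a cheese box is moved by more than 30 mm (distance of any of trier, box_a, box_b from where it was at the start of the episode above 0.03 m).
It also fails if it takes over 51 s, if anything falls off the work surface, if the arm or the gripper's body presses on something with over 40 N, if the wrist force passes 120 N, or if a joint passes its speed limit or range.

### The arm

A 7-joint arm with a two-finger parallel gripper is mounted at the origin on the work surface. World frame = base frame: x ahead of the robot, y to its left, z up, the work surface at z = 0. Lengths are in m, angles in rad, forces in N, time in s.
With the tool pointing down it reaches from about 0.425 to 0.825 m from the base axis. Payload 3.6 kg.
Tool frame: the origin (TCP) lies where the fingers leave the gripper's body, on its centre line; the fingertips stand 73 mm ahead of it and the grasp point (between the pads) lies 54 mm ahead of it; z points along the fingers, y is the line along which they close (so a half turn about z gives the same grasp; the last joint's range is limited). The gripper opens to 85 mm and grips with 20 to 120 N. Pads are 22 mm wide; open, the fingers measure 114 mm over their backs; the gripper's body (76 mm by 85 mm) begins 54 mm behind the grasp point. The pads swing forward as they close: fully open they stand 13 mm farther back than shut.
Start: joints at [1.256, 0.615, -0.013, 1.423, 0.008, 1.103, -0.04], TCP at [0.185, -0.623, 0.304] pointing down, gripper open.
Joint ranges: [-3.12, 3.12], [-0.3, 2.06], [-1.34, 1.32], [0.26, 2.42], [-1.36, 4.5], [0.01, 1.98], [-2.84, 2.84]. Speed limits (rad/s): [2.79, 2.79, 3.14, 3.14, 3.14, 3.14, 3.14].

### API

Orientations are given as a unit quaternion [x, y, z, w].
In Python, from station import arm, snapshot, camera_info, ticket gives the robot as it stands. Calls block until the motion is done:
- arm.movep(position, orientation): joint-space move of the TCP to a pose.
- arm.line_to(position, velocity=0.15, ori=None): straight line of the TCP; ori=None keeps the orientation; velocity is the mean speed in m/s.
- arm.move_j(angles): joint-space move.
- arm.move_gripper(opening, effort=None): opening from 0.0 (shut) to 1.0 (fully open); effort is the grip in N (None keeps the last); returns when the fingers have stopped.
- arm.pause(seconds).
- arm.ik(position, orientation): joint angles nearest the present ones, or None.
- snapshot(name): name is "scene" or "top" or "wrist"; returns the picture (384x512x3 uint8, blue, green, red); there is no depth.
- camera_info(name): a dict with "fx", "fy", "cx", "cy" (pixels), "R" (3x3) and "t" (3): a world point X has camera coordinates R X + t; the wrist camera has in their place "T_tool_cam" (4x4, takes a point from camera to tool coordinates, whose origin is the TCP and whose axes are the flange's). Camera axes: x right, y down, z forward; pixel columns grow to the right and rows downward; lengths in m; the calibration is good to about 2 mm. A picture is of the moment at which its call begins: read the wrist's pose just before it. camera_info takes no time and is no camera call.
A pose or a line that the arm cannot do raises arm.MotionError and nothing moves.
- ticket.finish_job(): hands the job in; it is judged then, once.
Readings, each from a call of its own:
- arm.read_time(): time.
- arm.read_joint_positions(): joint angles.
- arm.read_dq(): joint speeds.
- arm.read_effort(): joint torques, N m.
- arm.read_tool_pos(): TCP position.
- arm.read_eef_rot(): TCP orientation.
- arm.read_ft_force(): force on the tool from outside, world axes, zero at the start.
- arm.read_wrist_torque(): the same for the moment, N m.
- arm.read_opening(): opening from 0.0 (shut) to 1.0 (fully open).
- arm.read_finger_force(): force on a finger pad.
Only numpy, scipy, OpenCV 4.12 (cv2) and the standard library are available. Lean on these libraries where they do the work, as an engineer would, in place of code of your own. Each camera call takes 0.05 s, during which the arm holds its last target. There are 200 camera calls.

## Working session

There is one attempt and no reset: what is moved stays moved. The work goes in short steps, each a Python script; the robot and the scene stay as the last script left them, time stands still between calls to the robot, and variables do not carry over. Pictures are saved under pics/ and viewed, at most 10 in all, crops included, and the job is handed in when it is done.

```bash
ls; mkdir -p pics; python3 - <<'E'
from station import arm, snapshot, camera_info
import cv2,numpy as np
for n in("scene","top"):
    cv2.imwrite(f"pics/{n}0.png",snapshot(n)); c=camera_info(n); print(n,c)
print(camera_info("wrist")); print(arm.read_time(),arm.read_eef_rot(),arm.read_tool_pos())
E
```

```text
pics
scene {'fx': 379.66449841844496, 'fy': 379.66449841844496, 'cx': 257.00981086869257, 'cy': 192.83642943028204, 'R': array([[ 0.16757103,  0.98570301, -0.01759351],
       [ 0.51553886, -0.10282582, -0.85067417],
       [-0.84032115,  0.13347821, -0.52539883]]), 't': array([-0.14629262, -0.24345665,  1.36231412])}
top {'fx': 393.0161732418366, 'fy': 393.0161732418366, 'cx': 259.7369057863157, 'cy': 194.3987837598713, 'R': array([[-0.01922716, -0.99968413,  0.01618521],
       [-0.9913469 ,  0.01695934, -0.13016802],
       [ 0.12985241, -0.01854792, -0.99135984]]), 't': array([0.06635009, 0.65060376, 1.08005736])}
{'fx': 329.9263254824281, 'fy': 329.9263254824281, 'cx': 254.19863336951798, 'cy': 197.23825465447953, 'T_tool_cam': array([[ 9.57586013e-04, -9.63886384e-01, -2.66312076e-01,
         6.68293124e-02],
       [ 9.99999507e-01,  8.52765483e-04,  5.09239027e-04,
         1.25367139e-03],
       [-2.63746818e-04, -2.66312432e-01,  9.63886725e-01,
        -7.20290917e-02],
       [ 0.00000000e+00,  0.00000000e+00,  0.00000000e+00,
         1.00000000e+00]])}
0.1 [ 9.89657782e-01  1.43443702e-01 -1.77322048e-04 -1.16081165e-03] [ 0.18437835 -0.62275707  0.30283647]
```

View pics/scene0.png

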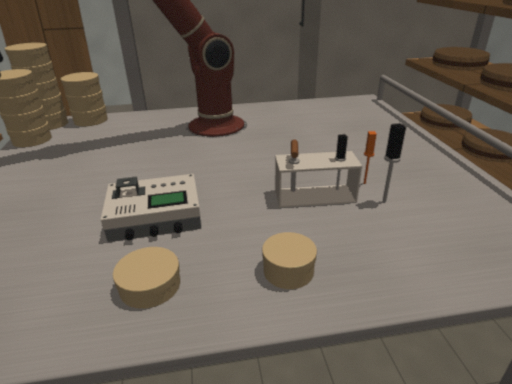

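View pics/top0.png

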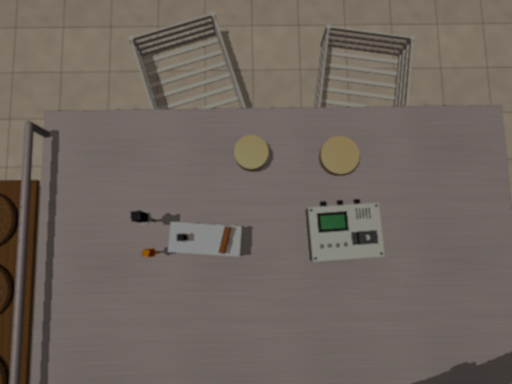

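Scene picture: the stand holds the trier (293,150) and a small black stylus (342,148). There are two more stylus-like things, an orange one at (370,145) and a larger black one at (395,142). The bracket is near (128,187) in the scene view and (365,237) in the top view. The meant stylus is the one in the stand, because it is the smaller of the black ones. I'll confirm that in a crop.

```bash
cat > h.py <<'E'
from station import arm, snapshot, camera_info, ticket
import cv2,numpy as np
def cam(n,pose=None):
    c=camera_info(n); K=np.array([[c['fx'],0,c['cx']],[0,c['fy'],c['cy']],[0,0,1]])
    if n!='wrist': return K,c['R'],c['t']
    from scipy.spatial.transform import Rotation as Ro
    T=np.eye(4); T[:3,:3]=Ro.from_quat(pose[1]).as_matrix(); T[:3,3]=pose[0]
    W=np.linalg.inv(T@c['T_tool_cam']); return K,W[:3,:3],W[:3,3]
def onplane(c,uv,z):
    K,R,t=c; d=R.T@np.linalg.solve(K,[*uv,1.]); o=-R.T@t
    return o+d*(z-o[2])/d[2]
def tri(c1,u1,c2,u2):
    P=[c[0]@np.c_[c[1],c[2]] for c in(c1,c2)]
    X=cv2.triangulatePoints(P[0],P[1],np.float64(u1).reshape(2,1),np.float64(u2).reshape(2,1))[:,0]
    return X[:3]/X[3]
def proj(c,X):
    p=c[0]@(c[1]@np.asarray(X)+c[2]); return p[:2]/p[2]
E
python3 - <<'E'
import cv2,numpy as np
s=cv2.imread("pics/scene0.png");t=cv2.imread("pics/top0.png")
def crop(i,x,y,w=100,h=75): return cv2.resize(i[y:y+h,x:x+w],(400,300),interpolation=cv2.INTER_CUBIC)
cv2.imwrite("pics/m1.png",np.vstack([np.hstack([crop(s,315,125),crop(t,120,200)]),np.hstack([crop(s,90,160),crop(t,300,195)])]))
E
```

```text
(no output)
```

View pics/m1.png

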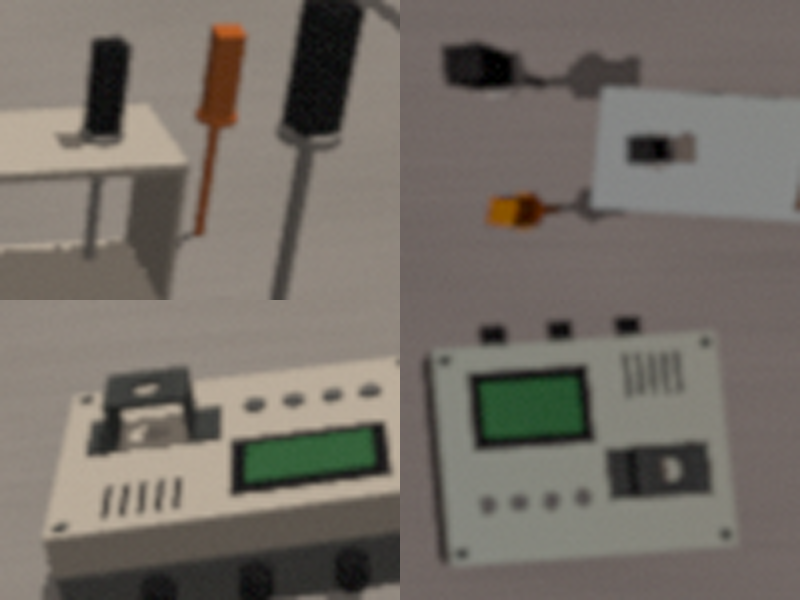

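The crops confirm it: the stand's black stylus is smaller than the free-standing black one, and the third is orange. Handle top is at scene (342.5,135.5) and top (180.7,237.3). The eyelet is at scene (127,182) and top (368,237.5).

```bash
python3 - <<'E'
from h import *
np.set_printoptions(precision=4,suppress=True)
s,t=cam('scene'),cam('top')
for n,a,b in [("handle top",(342.5,135.5),(180.7,237.3)),("eyelet",(126.8,182),(368.2,237.5)),("big top",(315+330/4,125),(120+60/4,200+65/4)),("orange top",(315+228/4,125+32/4),(120+98/4,200+212/4))]:
    X=tri(s,a,t,b); print(n,X,"err",proj(s,X)-a,proj(t,X)-b)
print("eyelet on z=.09",onplane(s,(126.8,182),.09),onplane(t,(368.2,237.5),.09))
print("handletop z=.16",onplane(s,(342.5,135.5),.16),onplane(t,(180.7,237.3),.16))
# stand outline (bright) and controller outline in top
im=cv2.imread("pics/top0.png"); g=im.min(2)
for n,(x,y,w,h),z in [("stand",(155,205,100,65),.1),("ctrl",(295,190,100,80),.06)]:
    m=(g[y:y+h,x:x+w]>135).astype(np.uint8); cs,_=cv2.findContours(cv2.morphologyEx(m,3,np.ones((5,5))),0,1)
    c=max(cs,key=cv2.contourArea)+[x,y]; r=cv2.minAreaRect(c); P=np.array([onplane(t,p,z) for p in cv2.boxPoints(r)])
    print(n,r,P[:,:2].mean(0)); 
    for i in range(2):
        d=P[i+1]-P[i]; print("  side",np.linalg.norm(d),"angle",np.degrees(np.arctan2(d[1],d[0])))
E
```

```text
handle top [0.5315 0.2581 0.1585] err [-0.3727  0.0334] [-0.3055 -0.1035]
eyelet [ 0.5227 -0.2348  0.0876] err [-0.7443 -0.0871] [-0.5836  0.067 ]
big top [0.5828 0.3608 0.1954] err [ 0.4186 -0.0622] [0.3291 0.1541]
orange top [0.4933 0.3509 0.141 ] err [ 0.4141 -0.0509] [0.3534 0.1433]
eyelet on z=.09 [ 0.5279 -0.2321  0.09  ] [ 0.5228 -0.2357  0.09  ]
handletop z=.16 [0.5347 0.2576 0.16  ] [0.5311 0.257  0.16  ]
stand ((179.0, 248.0), (0.0, 0.0), 0.0) [0.5045 0.2723]
  side 0.0 angle 0.0
  side 0.0 angle 0.0Traceback (most recent call last):
  File "<stdin>", line 12, in <module>
ValueError: max() iterable argument is empty
```

```bash
cat >> h.py <<'E'
def q(a): a=np.radians(a)/2; return [np.cos(a),np.sin(a),0,0]
E
python3 - <<'E'
from h import *
import pickle
out=[]
for i,p in enumerate([(0.532,0.258,0.33),(0.532,0.215,0.33)]):
    (arm.movep if i==0 else arm.line_to)(*([p,q(-3)] if i==0 else [p]))
    arm.pause(.2)
    pose=(arm.read_tool_pos(),arm.read_eef_rot()); im=snapshot('wrist'); out.append(pose); cv2.imwrite(f"pics/w{i}.png",im); print(pose)
pickle.dump(out,open('wp.pkl','wb')); print(arm.read_time(),arm.read_joint_positions())
a,b=[cv2.imread(f"pics/w{i}.png") for i in(0,1)]
cv2.imwrite("pics/m2.png",np.hstack([cv2.resize(x,(400,300)) for x in(a,b)]))
E
```

```text
(array([0.53225493, 0.25756151, 0.32994532]), array([ 9.99645487e-01, -2.66250524e-02, -3.46093552e-06,  7.86317731e-05]))
(array([0.53162569, 0.21648823, 0.33013038]), array([ 9.99684750e-01, -2.50998684e-02, -2.02173725e-05, -6.29937386e-04]))
4.3417 [-0.04544322  0.52953061 -0.60573434  1.60145417  0.32549056  1.11286661
 -2.35329234]
```

View pics/m2.png

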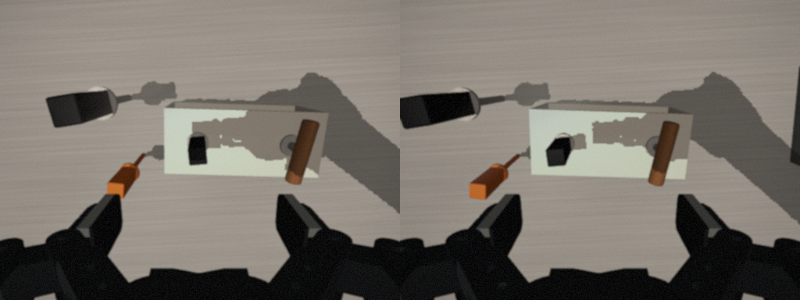

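```bash
python3 - <<'E'
import cv2,numpy as np
a,b=[cv2.imread(f"pics/w{i}.png") for i in(0,1)]
ca=a[160:230,220:290];cb=b[160:230,165:235]
f=lambda x:cv2.resize(np.clip(x.astype(float)*3,0,255).astype(np.uint8),(400,400),interpolation=cv2.INTER_CUBIC)
cv2.imwrite("pics/m3.png",np.hstack([f(ca),f(cb)]))
E
```

```text
(no output)
```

View pics/m3.png

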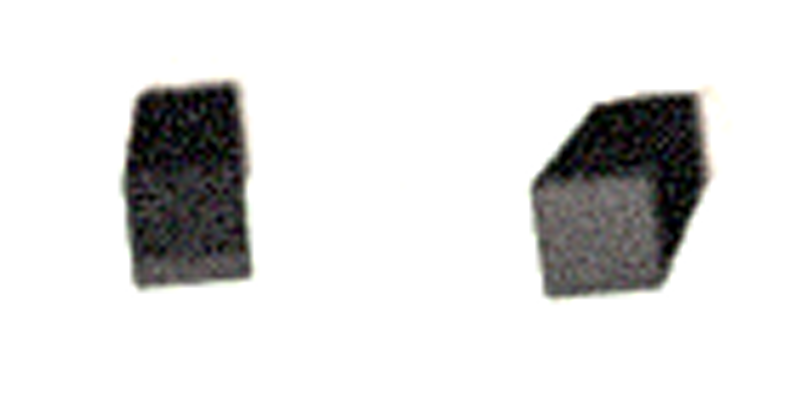

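The crop shows the handle's square top face, centred near (253,200) in the first wrist view and (200,201) in the second.

```bash
python3 - <<'E'
from h import *
import pickle
np.set_printoptions(precision=4,suppress=True)
wp=pickle.load(open('wp.pkl','rb')); c=[cam('wrist',p) for p in wp]
s=70/400
A=np.array([(127,180),(243,170),(252,275),(138,287)])*s+[220,160]
B=np.array([(135,185),(252,177),(262,287),(148,296)])*s+[165,160]
print("tri",tri(c[0],A.mean(0),c[1],B.mean(0)))
for cc,P in zip(c,(A,B)):
    W=np.array([onplane(cc,p,.16) for p in P]); print(W.mean(0))
    for i in range(4):
        d=W[(i+1)%4]-W[i]; print(np.linalg.norm(d), np.degrees(np.arctan2(d[1],d[0])))
for a in(-3,-8,0,2,87,-93,177):
  for p in((.532,.257,.2),(.525,-.234,.2)):
    j=arm.ik(p,q(a)); print(a,p,None if j is None else np.array(j))
E
```

```text
tri [0.5306 0.2569 0.1598]
[0.5305 0.2569 0.16  ]
0.01542267158930983 -87.92629351973638
0.014605448724119821 -177.8617121884649
0.015425006102218121 93.28351640338109
0.01493112714979339 2.1411155100547883
[0.5307 0.2568 0.16  ]
0.01560897943125591 -88.78700093799866
0.015314960427179274 -179.8619419059563
0.015478515808572652 91.90882457043035
0.015501020614779098 0.6374596321494185
-3 (0.532, 0.257, 0.2) [-0.1646  0.6928 -0.5315  1.7096  0.441   0.8609 -2.511 ]
-3 (0.525, -0.234, 0.2) [ 0.712   0.6725 -0.5343  1.7558  0.442   0.8354 -1.6521]
-8 (0.532, 0.257, 0.2) [-0.176   0.6888 -0.5116  1.7099  0.4249  0.8554 -2.5839]
-8 (0.525, -0.234, 0.2) [ 0.7017  0.6689 -0.5166  1.7562  0.4278  0.8305 -1.7264]
0 (0.532, 0.257, 0.2) [-0.1578  0.6954 -0.5434  1.7093  0.4506  0.8643 -2.4672]
0 (0.525, -0.234, 0.2) [ 0.7183  0.6748 -0.545   1.7556  0.4507  0.8384 -1.6076]
2 (0.532, 0.257, 0.2) [-0.1533  0.6971 -0.5513  1.7092  0.457   0.8666 -2.438 ]
2 (0.525, -0.234, 0.2) [ 0.7225  0.6764 -0.5523  1.7555  0.4565  0.8405 -1.578 ]
87 (0.532, 0.257, 0.2) [ 0.0288  0.8051 -0.9054  1.7034  0.7344  1.0089 -1.1954]
87 (0.525, -0.234, 0.2) [ 0.9161  0.791  -0.922   1.7495  0.744   0.9911 -0.351 ]
-93 (0.532, 0.257, 0.2) [ 0.1245  0.9202 -1.1514  1.7006  0.9154  1.1596  1.798 ]
-93 (0.525, -0.234, 0.2) [ 0.3893  0.6182 -0.0126  1.7665  0.0106  0.7569 -2.8227]
177 (0.532, 0.257, 0.2) [ 0.1245  0.9202 -1.1514  1.7006  0.9154  1.1596  0.2272]
177 (0.525, -0.234, 0.2) [ 1.007   0.9004 -1.1513  1.7469  0.9104  1.1339  1.0784]
```

```bash
python3 - <<'E'
from h import *
np.set_printoptions(precision=4,suppress=True)
x,y=.5305,.2569
arm.move_gripper(.7,60)
arm.line_to((x,y,.26),.15,q(2)); arm.pause(.2); print(arm.read_tool_pos(),arm.read_ft_force())
arm.line_to((x,y,.192),.08); arm.pause(.3); print(arm.read_tool_pos(),arm.read_ft_force())
arm.move_gripper(0,60); arm.pause(.2); print(arm.read_opening(),arm.read_finger_force(),arm.read_ft_force())
arm.line_to((x,y,.22),.06); print(arm.read_tool_pos(),arm.read_ft_force())
arm.line_to((x,y,.35),.15); arm.pause(.2); print(arm.read_tool_pos(),arm.read_opening(),arm.read_finger_force(),arm.read_ft_force(),arm.read_time())
E
```

```text
[0.5311 0.2565 0.261 ] [ 0.0422 -0.3477  0.4819]
[0.5306 0.2569 0.1924] [0.5982 0.6851 0.2026]
0.2019938112346624 59.4894003868103 [-0.4147  0.967  -0.6015]
[0.5305 0.2568 0.2202] [-0.1033  0.2601 -0.7206]
[0.5303 0.2567 0.349 ] 0.2014783585905965 59.47725713253021 [ 0.3944 -0.0743 -1.0299] 9.4
```

```bash
python3 - <<'E'
from h import *
import pickle
out=[];ims=[]
for i,y in enumerate((-.175,-.285)):
    if i==0: arm.movep((.525,y,.33),q(2))
    else: arm.line_to((.525,y,.33),.15)
    arm.pause(.4)
    pose=(arm.read_tool_pos(),arm.read_eef_rot()); im=snapshot('wrist'); out.append(pose); cv2.imwrite(f"pics/e{i}.png",im); print(pose)
    ims.append(cv2.resize(im,(400,300)))
pickle.dump(out,open('ep.pkl','wb')); print(arm.read_time(),arm.read_joint_positions())
cv2.imwrite("pics/m4.png",np.hstack(ims))
E
```

```text
(array([ 0.52512085, -0.17464727,  0.33000151]), array([ 9.99842050e-01,  1.77728430e-02,  1.33888540e-05, -1.99681165e-05]))
(array([ 0.52511411, -0.28459412,  0.3301029 ]), array([9.99841668e-01, 1.77942643e-02, 4.36291065e-05, 2.49360927e-05]))
12.775 [ 0.83242456  0.57130678 -0.62176392  1.53434342  0.35245682  1.14984345
 -1.39469398]
```

View pics/m4.png

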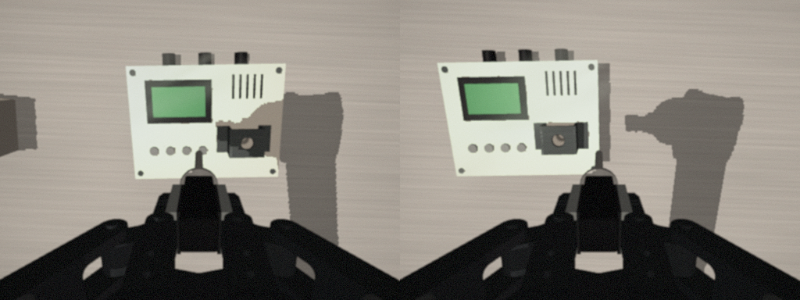

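```bash
python3 - <<'E'
import cv2,numpy as np
a,b=[cv2.imread(f"pics/e{i}.png") for i in(0,1)]
f=lambda x:cv2.resize(np.clip(x.astype(float)*1.8,0,255).astype(np.uint8),(400,400),interpolation=cv2.INTER_CUBIC)
cv2.imwrite("pics/m5.png",np.hstack([f(a[145:245,240:340]),f(b[145:245,175:275])]))
E
```

```text
(no output)
```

View pics/m5.png

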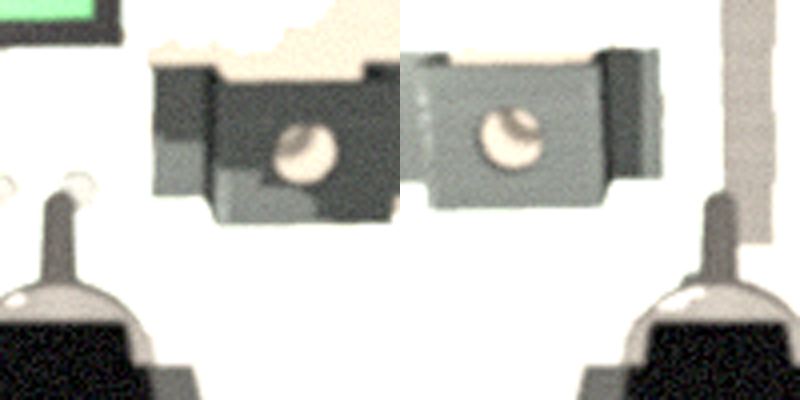

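The eyelet rim is centred at (316.2,183.4) in view A and (203,179.3) in view B. The rod tip is at about (255.3,192.4) in both.

```bash
python3 - <<'E'
from h import *
import pickle
np.set_printoptions(precision=4,suppress=True)
ep=pickle.load(open('ep.pkl','rb')); c=[cam('wrist',p) for p in ep]
u,v=(316.2,183.4),(203,179.3)
X=tri(c[0],u,c[1],v); print("eyelet",X,proj(c[0],X)-u,proj(c[1],X)-v,onplane(c[0],u,.09),onplane(c[1],v,.09))
for cc,p,t in zip(c,ep,[(255.5,192.3),(255,192.5)]):
    tip=p[0]-[0,0,.1774]; print("tip exp px",proj(cc,tip),"seen",t,"seen on plane",onplane(cc,t,tip[2]),"minus tcp",onplane(cc,t,tip[2])-p[0])
E
```

```text
eyelet [ 0.5221 -0.2366  0.0893] [ 0.0011 -0.029 ] [-0.0011  0.0291] [ 0.5223 -0.2364  0.09  ] [ 0.5223 -0.2367  0.09  ]
tip exp px [252.3153 195.109 ] seen (255.5, 192.3) seen on plane [ 0.5275 -0.1771  0.1526] minus tcp [ 0.0024 -0.0024 -0.1774]
tip exp px [252.2947 195.1218] seen (255, 192.5) seen on plane [ 0.5273 -0.2866  0.1527] minus tcp [ 0.0022 -0.002  -0.1774]
```

```bash
python3 - <<'E'
from h import *
np.set_printoptions(precision=4,suppress=True)
x,y=.5224,-.2344
arm.line_to((x,y,.33),.15); arm.line_to((x,y,.2824),.1); arm.pause(.3)
f0=arm.read_ft_force(); print(arm.read_tool_pos(),f0)
for tip in(.096,.092,.088,.084,.078,.072,.066,.062,.058,.054,.05):
    arm.line_to((x,y,tip+.1774),.04); arm.pause(.1); f=arm.read_ft_force()-f0
    print(tip,arm.read_tool_pos(),f)
    if np.linalg.norm(f)>3: print("contact"); break
print(arm.read_time())
E
```

```text
[ 0.5226 -0.2344  0.283 ] [-0.2579 -0.3814  0.1486]
0.096 [ 0.5225 -0.2344  0.2733] [ 0.9839 -0.0558 -0.7168]
0.092 [ 0.5224 -0.2344  0.2694] [-0.3071  0.5014 -1.6061]
0.088 [ 0.5224 -0.2344  0.2654] [ 0.051   0.1669 -1.7128]
0.084 [ 0.5224 -0.2344  0.2613] [ 1.1841 -0.2607 -0.9722]
0.078 [ 0.5224 -0.2344  0.2553] [ 1.1864  0.3768 -0.4359]
0.072 [ 0.5224 -0.2344  0.2494] [ 0.6617  0.6606 -1.5328]
0.066 [ 0.5224 -0.2344  0.2434] [ 0.5451  0.6591 -1.9161]
0.062 [ 0.5224 -0.2344  0.2394] [ 0.9079  0.5686 -0.5264]
0.058 [ 0.5224 -0.2344  0.2353] [ 0.1563  0.1279 -1.311 ]
0.054 [ 0.5224 -0.2344  0.2313] [ 1.0581 -0.6321 -0.2375]
0.05 [ 0.5224 -0.2344  0.2273] [ 0.0594  0.6309 -0.9868]
18.3167
```

The tip is 10 mm inside the hole with no contact. Next I'll press.

```bash
python3 - <<'E'
from h import *
np.set_printoptions(precision=4,suppress=True)
x,y=.5224,-.2344
rd=lambda: np.mean([(arm.pause(.02),arm.read_ft_force())[1] for _ in range(8)],0)
f0=rd(); 
for tip in np.arange(.047,.0345,-.001):
    arm.line_to((x,y,tip+.1774),.02); f=rd()-f0
    print(round(tip,4),arm.read_tool_pos(),f)
    if f[2]>11: break
print(arm.read_opening(),arm.read_finger_force(),arm.read_time())
p=(arm.read_tool_pos(),arm.read_eef_rot())
im=snapshot('wrist');s=snapshot('scene')
cv2.imwrite("pics/m6.png",np.hstack([cv2.resize(im[130:280,170:370],(400,300)),cv2.resize(s[135:225,80:200],(400,300))]))
E
```

```text
0.047 [ 0.5224 -0.2344  0.2244] [ 0.2075  0.393  -0.2478]
0.046 [ 0.5224 -0.2344  0.2234] [0.1377 0.159  0.0169]
0.045 [ 0.5224 -0.2344  0.2224] [-0.0878  0.2622 -0.1208]
0.044 [ 0.5226 -0.2344  0.2216] [-0.0173  0.0199  1.6979]
0.043 [ 0.5226 -0.2344  0.2206] [ 0.1908 -0.237   2.655 ]
0.042 [ 0.5225 -0.2344  0.2195] [ 0.2419 -0.1852  3.2366]
0.041 [ 0.5225 -0.2344  0.2185] [0.389  0.0638 4.0427]
0.04 [ 0.5225 -0.2344  0.2175] [ 0.2701 -0.3279  4.3952]
0.039 [ 0.5225 -0.2344  0.2165] [ 0.0931 -0.0896  5.3947]
0.038 [ 0.5225 -0.2344  0.2156] [ 0.5127 -0.4019  6.1319]
0.037 [ 0.5226 -0.2344  0.2151] [-0.4186 -0.1984  8.9624]
0.036 [ 0.5228 -0.2343  0.215 ] [-1.4058  0.3673 12.7448]
0.20288622014575103 61.469314098358154 23.1
```

View pics/m6.png

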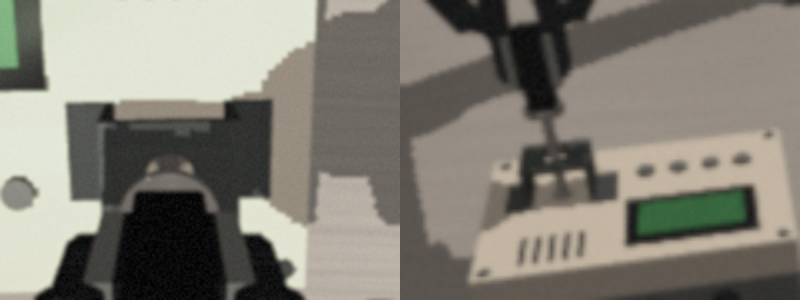

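The rod goes through the eyelet into the hole. The force followed the spring up to about 6.2 N and then rose sharply, so the button is bottomed and held at about 12.7 N with the grip steady.

```bash
python3 - <<'E'
from h import *
arm.pause(.6); print(arm.read_ft_force(),arm.read_tool_pos(),arm.read_finger_force(),arm.read_time()); print(ticket.finish_job())
E
```

```text
[-2.10627946  1.01892591 12.03457167] [ 0.52276838 -0.23429044  0.21496618] 61.46893858909607 23.8
the job is handed in; nothing more can be done
None
```

I handed the job in at 23.8 s, with the stylus through the eyelet, still gripped and pressing the button to its stop at about 12 N. The arm did not touch the trier or the cheese boxes; no verdict came back.

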